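# Clamp an offcut in a jig with a tapered friction peg

### The job

Lay the loose wooden offcut flat and centred in the slot of the small clamping jig, long side along the jaws, and let go of it. Then clamp it: grip the peg's wing head and turn it clockwise while pressing it down firmly, but with no more than about 25 N, until the jaw squeezes the offcut firmly against the sprung pad and the peg's taper is wedged tight, so that the clamp stays shut by itself when you let go. Leave the other things on the bench where they are.

Things in the scene. Friction and masses are not known exactly. Their poses are not given: they have to be found in the camera images.
- wood_block: loose offcut of batten, 44x110x22 mm (x, y, z), 0.06 to 0.13 kg, lying on the bench; origin at the centre of its underside, z up, y along its length
- jig: clamping jig fixed to the bench: plywood board 150x100x18 mm (x, y, z); origin at the centre of its underside, z up. Going along its x: low aluminium housing with the upright peg (axis at x=-53, y=0), sliding steel jaw, open slot, sprung black rubber pad, aluminium fence. All but the peg stays below z=30 mm
- slot (a point): middle of the jig's open slot, on the board, 18 mm above the bench, at x=+22, y=0 mm of the jig, axes as the jig's. The slot is 53 mm wide along x, from the open jaw to the pad; the offcut lies here with its length along y. Jaw and pad rise 9.5 mm above this point, so hold the offcut by its upper 9 to 10 mm. The pad yields 1 N/mm, up to 8 mm
- jaw: sliding steel jaw, 30x70x9 mm, driven by the spindle only: 9 mm per rad along the jig's x, towards the pad. Origin 18 mm above the jig's origin and shifted in x by the travel; its pushing face lies at x=-4.5 mm of its own frame
- peg: dark wooden tapered peg; origin at the centre of its upright flat wing head, 10 mm thick (its x), 36 wide (its y), 26 high. At spindle 0 its x is the jig's x. Origin starts 73 to 76 mm above the bench; it sinks as pressed, to 49 mm at most. It slides in its bore with 8 N friction until the taper wedges (see bore)
- bore (a point): mouth of the peg's tapered bore in the jig, 30 mm above the bench. At spindle 0 the taper starts to wedge with the peg's origin 60 to 73 mm above the bench (hidden wear, differs each time), and 3 mm lower per rad turned clockwise: so follow the peg down with pressure as it turns. Past that point each mm takes 12 N more, on top of the 8 N friction; a push over 29 N in all cracks the jig
- spindle (a joint): turn of the peg, rad; 0 = jaw open, at the stop; grows clockwise from above, to 1.7. A light spring (0.02 N m at 1.3) turns it back unless the wedged taper's friction holds it. The jaw has pushed the offcut against the pad at about 1.0; at 1.35 it clamps with about 3 N: turn it to 1.25 to 1.5. A final downward push of 17 to 25 N there holds after release; 10 N does not
- tape_measure: yellow and black tape measure, 38x78x64 mm, bystander; origin at the centre of its underside
- tape_black: roll of black tape, 60 mm across, 19 high, bystander; origin at the centre of its underside
- tape_blue: roll of blue tape, 52 mm across, 19 high, bystander; origin at the centre of its underside
- driver_red: red-handled screwdriver, 186 mm long, bystander; origin at the centre of its underside
- spanner_13: steel open-ended spanner, 171 mm long, bystander; origin at the centre of its underside

How it is judged:
By the outcome, as a careful person would: the job done as asked, in the order asked, and still so for the second after the job is handed in, with the robot touching nothing.
It also fails if it takes over 70 s, if anything falls off the work surface, if the arm or the gripper's body presses on something with over 40 N, if the wrist force passes 120 N, or if a joint passes its speed limit or range.

### The arm

A 7-joint arm with a two-finger parallel gripper is mounted at the origin on a cart in front of the work surface, level with it; the furniture and walls round the work are solid. World frame = base frame: x ahead of the robot, y to its left, z up, the work surface at z = 0. Lengths are in m, angles in rad, forces in N, time in s.
With the tool pointing down it reaches from about 0.425 to 0.925 m from the base axis. Payload 6.8 kg.
Tool frame: the origin (TCP) lies at the very end of the fingers, on their centre line; the grasp point (between the pads) lies 19 mm behind it; z points along the fingers, y is the line along which they close (so a half turn about z gives the same grasp; the last joint's range is limited). The gripper opens to 85 mm and grips with 20 to 120 N. Pads are 22 mm wide; open, the fingers measure 114 mm over their backs; the gripper's body (76 mm by 85 mm) begins 54 mm behind the grasp point. The pads swing forward as they close: fully open they stand 13 mm farther back than shut.
Start: joints at [1.065, 0.477, 0.022, 1.555, -0.011, 1.109, -0.083], TCP at [0.261, -0.622, 0.231] pointing down, gripper open.
Joint ranges: [-2.96, 2.96], [-0.34, 2.1], [-1.41, 1.46], [0.24, 2.44], [-1.37, 4.51], [0.17, 1.92], [-2.96, 2.96]. Speed limits (rad/s): [2.39, 2.39, 3.14, 3.14, 3.14, 3.14, 3.14].

### API

Orientations are given as a unit quaternion [w, x, y, z].
In Python, from station import bot gives the robot as it stands. The module is installed in compiled form; this text tells all that it offers.
- The arm moves only by the shell command python3 -m jog 'ROWS' [OPENING] [FORCE]. ROWS is JSON, a list of rows, each a list of 4 numbers: the shift along the tool's x, y, z in cm, then the turn about the tool's z in rad. In form: [[x, y, z, spin], ...]. A call has 1 to 20 rows; each row is the pose to reach, as a shift and turn from the pose commanded when the call began, along the tool's axes at that moment; what a row does not reach only later rows make up. A row lasts 1/12 s, in which the tool goes at most 41.7 mm and 7.16 degrees, less where a joint would pass 70% of its speed; a pose out of reach is approached as far as the arm can. A call with a gripper value outside its range is refused whole. OPENING is the closure, from -1 (fully open) to 1 (shut), set as the call begins (- or left out, the last holds). The fingers move at their own pace and stop on an object; FORCE is the grip in N (left out, the last holds). Time passes only in rows, so rows that repeat a pose let the fingers close. It gives the time, the measured TCP pose, the force, the opening and the grip force at its end, in the units of the state.
- bot.get_obs(): the state, without advancing time (a new reading comes with each control period).
- bot.read_camera(name): name is "scene" or "top" or "wrist"; returns a dict with "pixels" (420x560x3 uint8, red, green, blue), "depth" (420x560 float32, m along the optical axis (not along the pixel's ray), 0 where there is no reading), "fovy" (degrees; the focal length in pixels is half the picture's height over the tangent of half this angle, whatever the lens; pixels are square), "cx", "cy" (the principal point, pixels), "pose" (4x4, takes a point from camera to world coordinates). Camera axes: x right, y down, z forward; pixel columns grow to the right and rows downward; lengths in m; the calibration is good to about 2 mm. A picture is of the moment at which its call begins.
- bot.hand_in(): hands the job in; it is judged then, once.
The state is a dict: "t": time; "q": joint angles; "joint_vel": joint speeds; "joint_torque": joint torques, N m; "eef_pos": TCP position; "tool_rot": TCP orientation; "contact_force": force on the tool from outside, world axes, zero at the start; "torque": the same for the moment, N m; "gripper_width": opening from 0.0 (shut) to 1.0 (fully open); "grasp_force": force on a finger pad.
Only numpy, scipy, OpenCV 4.12 (cv2) and the standard library are available. Lean on these libraries where they do the work, as an engineer would, in place of code of your own. Each camera call takes 0.05 s, during which the arm holds its last target. There are 200 camera calls.

## Working session

There is one attempt and no reset: what is moved stays moved. The work goes in short steps, Python scripts to look and compute and a shell command to move; the robot and the scene stay as the last step left them, time stands still between calls to the robot, and variables do not carry over. Pictures are saved under pics/ and viewed, at most 14 in all, crops included, and the job is handed in when it is done.

```bash
mkdir -p pics
cat > h.py <<'E'
import numpy as np, cv2
from station import bot
def cam(n,save=None):
    c=bot.read_camera(n); f=210/np.tan(np.radians(c["fovy"])/2)
    if save: cv2.imwrite("pics/"+save,c["pixels"][:,:,::-1])
    v,u=np.mgrid[:420,:560]; d=c["depth"]
    P=np.stack([(u-c["cx"])*d/f,(v-c["cy"])*d/f,d,np.ones_like(d)],-1)@c["pose"].T
    return c["pixels"],P[...,:3],d
E
python3 - <<'E'
from h import *
for n in("top","scene"):
    p,P,d=cam(n,n+"0.png"); np.savez("pics/"+n,p=p,P=P,d=d)
o=bot.get_obs(); print(o["t"],o["eef_pos"],o["tool_rot"],o["contact_force"],o["gripper_width"])
E
```

```text
0.1 [ 0.26127124 -0.62180763  0.23043609] [-7.90916201e-04  9.80283621e-01  1.97593895e-01 -2.23260531e-04] [-0.00540257 -0.35296403  0.1765204 ] 0.9953515466532894
```

View pics/top0.png

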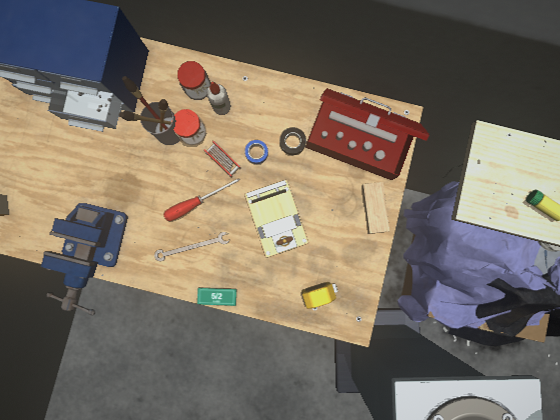

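The top view shows the jig around (277,217) with its peg near (286,240), and the offcut at (375,207). The tape measure is at (319,295). Next I'll measure them.

Run:
```python
from h import *
z=np.load("pics/top.npz"); p,P,d=z["p"],z["P"],z["d"]
for u,v in [(375,207),(277,217),(286,240),(260,200),(278,230),(319,295),(340,200),(256,151),(292,140),(180,209)]: print((u,v),P[v,u].round(4))
def rect(u0,u1,v0,v1,zl,zh):
    m=np.zeros(d.shape,bool); m[v0:v1,u0:u1]=1
    m&=(P[...,2]>zl)&(P[...,2]<zh); q=P[m][:,:3]
    r=cv2.minAreaRect((q[:,:2]*1000).astype(np.float32)); print(r,m.sum(),np.median(q[:,2]),cv2.boxPoints(r).round(0).tolist())
rect(350,400,170,245,.014,.03)
rect(235,320,170,265,.012,.024)
rect(235,320,170,265,.024,.04)
rect(235,320,170,265,.05,.1)
# upscale crop
im=cv2.imread("pics/top0.png")[165:270,230:400]; cv2.imwrite("pics/crop.png",cv2.resize(im,None,fx=4.5,fy=4.5,interpolation=2))
```

```text
(375, 207) [0.5297 0.1948 0.0207]
(277, 217) [0.5107 0.411  0.0207]
(286, 240) [0.4594 0.3928 0.086 ]
(260, 200) [0.5488 0.4479 0.0201]
(278, 230) [0.4819 0.4091 0.0273]
(319, 295) [0.3456 0.3263 0.0635]
(340, 200) [ 0.5485  0.2685 -0.0007]
(256, 151) [0.6629 0.4568 0.0009]
(292, 140) [0.6872 0.3746 0.0012]
(180, 209) [0.5306 0.6215 0.0289]
((544.0735473632812, 191.83438110351562), (68.4288101196289, 146.3690185546875), 80.64985656738281) 1074 0.02172228052458408 [[466.0, 170.0], [611.0, 146.0], [622.0, 214.0], [477.0, 237.0]]
((509.2078857421875, 414.06793212890625), (150.03884887695312, 99.89633178710938), 18.126741409301758) 1882 0.017827933503725746 [[422.0, 438.0], [453.0, 343.0], [596.0, 390.0], [565.0, 485.0]]
((509.18212890625, 413.76275634765625), (145.32106018066406, 93.09918212890625), 17.71567726135254) 1078 0.026752194214233138 [[426.0, 436.0], [454.0, 347.0], [593.0, 392.0], [564.0, 480.0]]
((458.71173095703125, 396.8351135253906), (32.4733772277832, 18.837499618530273), 88.8262710571289) 97 0.08667820474352494 [[449.0, 381.0], [468.0, 380.0], [468.0, 413.0], [450.0, 413.0]]
```

View pics/crop.png

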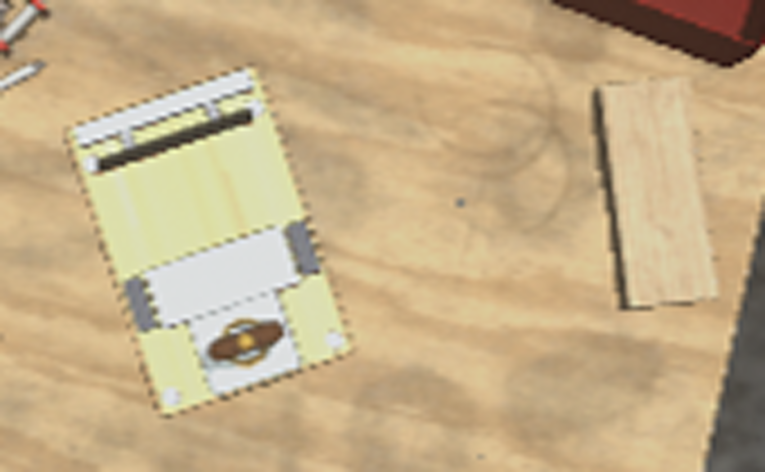

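View pics/scene0.png

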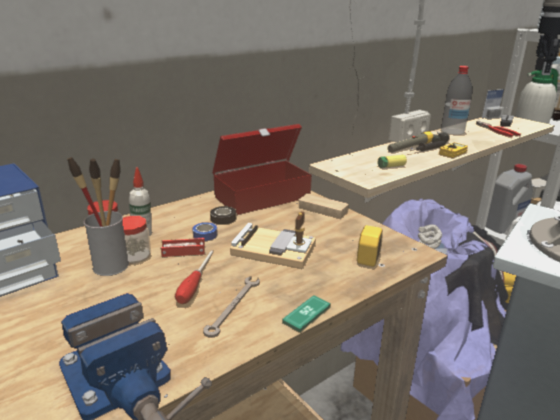

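The crop shows the jig with its fence at the top, pad at (180,140), jaw at (225,275) and peg head at (245,340). The offcut's corners are near (597,88), (690,80), (717,298) and (622,307). The scene view shows the peg standing upright and an open toolbox behind the offcut. I'll refine the offcut pose and check for obstacles.

Run:
```python
from h import *
z=np.load("pics/top.npz"); p,P,d=z["p"],z["P"],z["d"]
m=np.zeros(d.shape,np.uint8); m[178:238,358:394]=1
m&=((P[...,2]>.012)&(P[...,2]<.03)).astype(np.uint8)
n,l,s,c=cv2.connectedComponentsWithStats(m); i=1+np.argmax(s[1:,4]); q=P[l==i]
r=cv2.minAreaRect((q[:,:2]*1000).astype(np.float32)); print(r,s[i],np.median(q[:,2]))
print("median/mean",q.mean(0))
# corners at z=.022 from crop pixels
c=bot.read_camera("top"); f=210/np.tan(np.radians(c["fovy"])/2); T=c["pose"]
for u,v in [(597,88),(690,80),(717,298),(622,307)]:
    u=u/4.5+230-.4; v=v/4.5+165-.4
    k=T[:3,:3]@[(u-c["cx"])/f,(v-c["cy"])/f,1]; t=(.022-T[2,3])/k[2]; print((T[:3,3]+t*k).round(4))
print("cam",T[:3,3])
# obstacles in sector
for nm in("top","scene"):
    P=np.load("pics/"+nm+".npz")["P"].reshape(-1,3)
    for (x0,x1,y0,y1) in [(.2,.5,-.7,-.4),(.5,1,-.7,-.4),(.2,.5,-.4,-.1),(.5,1,-.4,-.1),(.2,.6,-.1,.3),(.6,.7,-.1,.4),(.7,1,-.1,.4)]:
        g=P[(P[:,0]>x0)&(P[:,0]<x1)&(P[:,1]>y0)&(P[:,1]<y1)]; print(nm,x0,x1,y0,y1,len(g),np.percentile(g[:,2],[5,50,95,100]).round(3) if len(g) else "")
```

```text
((529.4384765625, 193.74261474609375), (109.92220306396484, 45.217960357666016), 5.969046592712402) [ 362  182   27   52 1031] 0.021696801567327784
median/mean [0.52903301 0.19460292 0.0215364 ]
[0.5806 0.2216 0.022 ]
[0.584  0.1757 0.022 ]
[0.4768 0.1663 0.022 ]
[0.4731 0.2127 0.022 ]
cam [0.45081082 0.4037123  0.92283232]
top 0.2 0.5 -0.7 -0.4 1137 [-0.491 -0.367 -0.307 -0.296]
top 0.5 1 -0.7 -0.4 0 
top 0.2 0.5 -0.4 -0.1 12979 [-0.942 -0.389 -0.001  0.028]
top 0.5 1 -0.4 -0.1 9869 [-0.938 -0.001  0.101  0.205]
top 0.2 0.6 -0.1 0.3 13652 [-0.658 -0.     0.021  0.064]
top 0.6 0.7 -0.1 0.4 8072 [-0.003  0.001  0.171  0.179]
top 0.7 1 -0.1 0.4 36019 [-0.059  0.179  0.368  0.423]
scene 0.2 0.5 -0.7 -0.4 6629 [-0.451 -0.006  0.397  0.447]
scene 0.5 1 -0.7 -0.4 10084 [-0.263  0.171  0.417  0.442]
scene 0.2 0.5 -0.4 -0.1 11077 [-0.8   -0.479 -0.001  0.032]
scene 0.5 1 -0.4 -0.1 17736 [-0.946  0.087  0.415  0.446]
scene 0.2 0.6 -0.1 0.3 11917 [-0.7   -0.084  0.015  0.061]
scene 0.6 0.7 -0.1 0.4 6135 [-0.942  0.004  0.157  0.176]
scene 0.7 1 -0.1 0.4 33167 [-0.002  0.238  0.432  0.453]
```

```bash
python3 -m jog '[[28,-32,0,0.1],[28,-32,0,0.2],[28,-32,0,0.305],[28,-32,0,0.305],[28,-32,0,0.305],[28,-32,0,0.305],[28,-32,0,0.305],[28,-32,0,0.305],[28,-32,0,0.305],[56.3,-64.8,0,0.305],[56.3,-64.8,0,0.305],[56.3,-64.8,0,0.305],[56.3,-64.8,0,0.305],[56.3,-64.8,0,0.305],[56.3,-64.8,0,0.305],[56.3,-64.8,0,0.305],[56.3,-64.8,0,0.305],[56.3,-64.8,0,0.305],[56.3,-64.8,0,0.305],[56.3,-64.8,0,0.305]]' -1 40
```

```text
t: 1.82
eef_pos: [0.5219, 0.1711, 0.2312]
tool_rot: [0.0, 0.999, 0.046, -0.0]
contact_force: [1.2, -0.5, 0.7]
gripper_width: 1.0
grasp_force: 0.0
```

```bash
cat >> h.py <<'E'
from scipy.spatial.transform import Rotation as R
def todo(x,y,z,yaw):
    o=bot.get_obs(); w=o["tool_rot"]; r=R.from_quat([*w[1:],w[0]]); M=r.as_matrix()
    d=M.T@(np.array([x,y,z])-o["eef_pos"])*100; y0=np.arctan2(M[1,0],M[0,0])
    s=(y0-yaw+np.pi)%(2*np.pi)-np.pi
    print("t %.2f pos %s yaw %.4f F %s w %.3f g %.1f | rows: %s spin %.4f"%(o["t"],o["eef_pos"].round(4),y0,np.round(o["contact_force"],1),o["gripper_width"],o["grasp_force"],d.round(2),s))
E
python3 -c "
from h import *
p,P,d=cam('wrist','w0.png')
todo(.529,.194,.12,.093)
h=P[...,2]; m=((h>.015)&(h<.03)&(abs(P[...,0]-.53)<.09)&(abs(P[...,1]-.19)<.06)).astype(np.uint8)
n,l,s,c=cv2.connectedComponentsWithStats(m); i=1+np.argmax(s[1:,4]); q=P[l==i]
print(cv2.minAreaRect((q[:,:2]*1000).astype(np.float32)),np.median(q[:,2]),s[i])"
```

```text
t 1.87 pos [0.523  0.1812 0.2318] yaw 0.1015 F [3.9 8.4 2. ] w 0.998 g 0.0 | rows: [ 0.69 -1.13 11.19] spin 0.0085
((528.9442749023438, 191.9958953857422), (109.34779357910156, 43.66529846191406), 5.371120452880859) 0.022664386873327613 [ 233  104   48  112 5043]
```

View pics/w0.png

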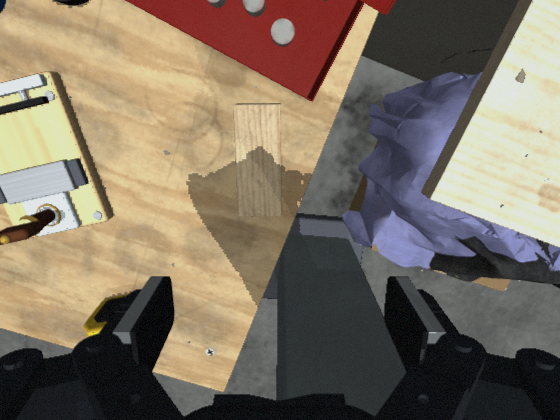

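The wrist view shows the offcut at (258,160), measured at (0.529, 0.192) with its long side at 5.4°, which agrees with the top view. Descending.

```bash
python3 -m jog '[[0,0,3,0],[0,0,6,0],[0,0,9,0],[0,0,12,0],[0,0,12,0],[0,0,12,0],[0,0,12,0],[0,0,12,0]]'; python3 -c "
from h import *
todo(.529,.1925,.010,.094)
p,P,d=cam('wrist')
h=P[...,2]; m=((h>.015)&(h<.03)&(abs(P[...,0]-.53)<.09)&(abs(P[...,1]-.19)<.06)).astype(np.uint8)
n,l,s,c=cv2.connectedComponentsWithStats(m); i=1+np.argmax(s[1:,4]); q=P[l==i]
print(cv2.minAreaRect((q[:,:2]*1000).astype(np.float32)),np.median(q[:,2]),s[i])"
```

```text
t: 2.53
eef_pos: [0.5232, 0.1699, 0.1134]
tool_rot: [-0.001, 0.999, 0.046, 0.002]
contact_force: [0.3, 0.5, 0.8]
gripper_width: 0.997
grasp_force: 0.0
t 2.53 pos [0.5232 0.1699 0.1134] yaw 0.0926 F [0.3 0.5 0.8] w 0.997 g 0.0 | rows: [ 0.76 -2.19 10.34] spin -0.0014
((528.6504516601562, 191.56475830078125), (110.27306365966797, 44.154117584228516), 5.700038909912109) 0.02271850630147676 [  209   114    72   160 10475]
```

```bash
python3 -m jog '[[0.75,-2.15,2,0],[0.75,-2.15,4,0],[0.75,-2.15,6,0],[0.75,-2.15,7,0],[0.75,-2.15,8,0],[0.75,-2.15,8,0],[0.75,-2.15,8,0],[0.75,-2.15,8,0]]'; python3 -c "
from h import *
todo(.5288,.192,.010,.096); cam('wrist','w1.png')"
```

```text
t: 3.25
eef_pos: [0.5281, 0.1916, 0.0324]
tool_rot: [-0.0, 0.999, 0.046, 0.001]
contact_force: [-0.4, -0.1, -0.2]
gripper_width: 1.0
grasp_force: 0.0
t 3.25 pos [0.5281 0.1916 0.0324] yaw 0.0924 F [-0.4 -0.1 -0.2] w 1.000 g 0.0 | rows: [ 0.07 -0.03  2.24] spin -0.0036
```

View pics/w1.png

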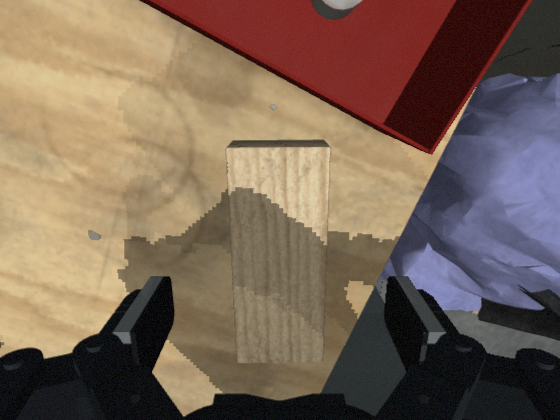

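The fingers straddle the offcut symmetrically (offcut between columns 232 and 328, fingers at 172 and 388). Going down and gripping.

```bash
python3 -m jog '[[0.07,-0.03,1,0],[0.07,-0.03,2,0],[0.07,-0.03,2.25,0],[0.07,-0.03,2.25,0],[0.07,-0.03,2.25,0],[0.07,-0.03,2.25,0]]' -1 40; python3 -m jog '[[0,0,0,0],[0,0,0,0],[0,0,0,0],[0,0,0,0],[0,0,0,0],[0,0,0,0],[0,0,0,0],[0,0,0,0]]' 1 40;python3 -m jog '[[0,0,-2,0],[0,0,-4,0],[0,0,-6,0],[0,0,-8,0],[0,0,-8,0],[0,0,-8,0]]'; python3 -c "
from h import *
p,P,d=cam('wrist','w2.png')
g=P[(abs(P[...,0]-.5288)<.06)&(abs(P[...,1]-.192)<.015)&(P[...,2]>.05)]
print(np.percentile(g[:,2],[5,50,95]))
j=np.array([.5092,.414]);a=np.radians(17.9); s=j+.022*np.array([np.cos(a),np.sin(a)]); print(s)
todo(s[0],s[1],.09,a)
# tool-finger tip heights
for (u,v) in [(160,290),(190,300),(220,300),(280,300),(340,300),(370,300),(400,290)]: print(u,v,P[v,u].round(4))"
```

```text
t: 3.8
eef_pos: [0.528, 0.1919, 0.0088]
tool_rot: [-0.0, 0.999, 0.046, -0.0]
contact_force: [-0.2, 0.3, 0.1]
gripper_width: 0.998
grasp_force: 0.0
t: 4.47
eef_pos: [0.5282, 0.1919, 0.0092]
tool_rot: [-0.0, 0.999, 0.046, 0.0]
contact_force: [-1.4, 0.6, 5.8]
gripper_width: 0.498
grasp_force: 41.5
t: 4.97
eef_pos: [0.5284, 0.1919, 0.0894]
tool_rot: [-0.0, 0.999, 0.046, 0.001]
contact_force: [-1.2, -0.8, -1.5]
gripper_width: 0.501
grasp_force: 41.2
[0.10178606 0.10300858 0.16992682]
[0.53013508 0.42076185]
t 5.02 pos [0.5276 0.1915 0.0884] yaw 0.0926 F [ 0.   0.4 -1.3] w 0.500 g 41.2 | rows: [  2.37 -22.81  -0.17] spin -0.2198
160 290 [0.4613 0.2708 0.0005]
190 300 [0.5316 0.2239 0.1175]
220 300 [0.5315 0.2133 0.1158]
280 300 [0.5255 0.1908 0.1031]
340 300 [0.5382 0.1709 0.1202]
370 300 [0.5374 0.1593 0.1172]
400 290 [-0.0498 -0.3039 -0.943 ]
```

View pics/w2.png

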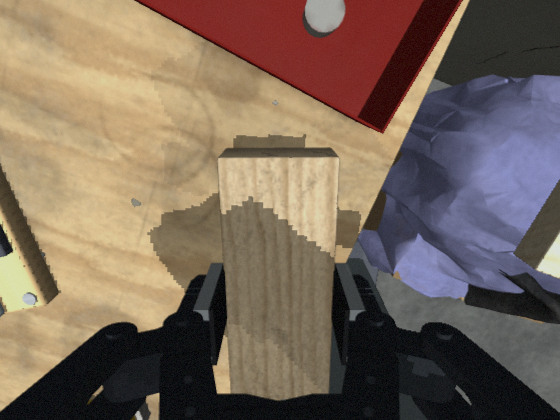

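The offcut is held level and straight between the fingers, with its top at 0.103 for TCP 0.089. Its length must go to the jig's y (107.9° or -72.1°), so I'm checking the last joint's room before choosing.

```bash
python3 -c "
from h import *
print(bot.get_obs()['q'])
todo(.5301,.4208,.12,np.radians(17.9-90))"
```

```text
[-0.1538599   0.50063971 -0.38985096  1.9273561   0.26699978  0.76416875
 -2.17305675]
t 5.02 pos [0.5276 0.1915 0.0884] yaw 0.0926 F [ 0.   0.4 -1.3] w 0.500 g 41.2 | rows: [  2.37 -22.81  -3.17] spin 1.3510
```

```bash
python3 -m jog '[[0,0,-2,-0.12],[0,0,-4,-0.24],[0.2,-2,-5,-0.36],[0.5,-4.5,-5,-0.48],[0.8,-7,-5,-0.6],[1,-9.5,-5,-0.72],[1.3,-12,-5,-0.84],[1.5,-14.5,-5,-0.96],[1.8,-17,-5,-1.08],[2.1,-20,-5,-1.2],[2.37,-22.8,-5,-1.32],[2.37,-22.8,-5,-1.44],[2.37,-22.8,-5,-1.56],[2.37,-22.8,-5,-1.68],[2.37,-22.8,-5,-1.79],[2.37,-22.8,-5,-1.79],[2.37,-22.8,-5,-1.79],[2.37,-22.8,-5,-1.79],[2.37,-22.8,-5,-1.79]]'; python3 -c "
from h import *
print(bot.get_obs()['q'])
p,P,d=cam('wrist','w3.png'); np.savez('pics/w3',p=p,P=P)
todo(.5301,.4208,.06,np.radians(17.9+90))"
```

```text
t: 6.6
eef_pos: [0.5302, 0.4209, 0.1383]
tool_rot: [-0.0, 0.59, 0.808, -0.0]
contact_force: [0.2, 0.1, -0.6]
gripper_width: 0.503
grasp_force: 41.2
[-0.2339416   0.70521359 -0.80079234  1.58898287  0.55317635  1.08781008
 -0.86943942]
t 6.65 pos [0.5302 0.421  0.1385] yaw 1.8812 F [1.1 0.3 0. ] w 0.503 g 41.2 | rows: [-0.01 -0.02  7.85] spin -0.0020
```

View pics/w3.png

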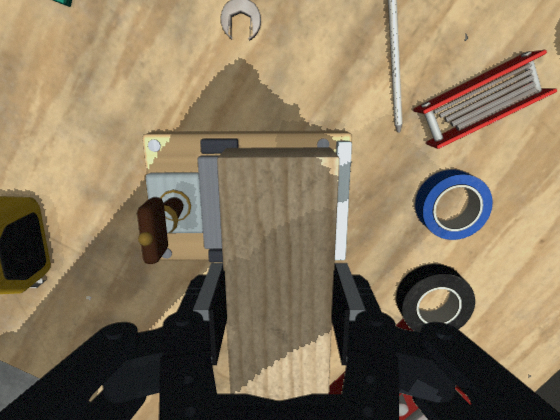

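The offcut is aligned with the jig (edge row 131 level) and sits over the slot; the peg head is at (152,232) on the left. I'll check the jig frame in these close-range points, along with the peg.

```bash
python3 -c "
from h import *
P=np.load('pics/w3.npz')['P'][:265].reshape(-1,3)
a=np.radians(17.9); c,s=np.cos(a),np.sin(a)
q=(P[:,:2]-[.5092,.414])@np.array([[c,-s],[s,c]])
h=P[:,2]; near=(abs(q[:,0])<.1)&(abs(q[:,1])<.08)
m=near&(h>.013)&(h<.035); pc=lambda v:np.percentile(v,[.5,2,50,98,99.5]).round(4)
print('board x',pc(q[m,0]),'y',pc(q[m,1]))
e=m&(q[:,1]>.03)
for lo in np.arange(-.07,.08,.02):
    k=e&(abs(q[:,0]-lo)<.008); print(round(lo,3),k.sum(),q[k,1].max().round(4) if k.any() else '')
k=near&(h>.026)&(h<.032)&(q[:,1]>-.03)&(q[:,1]<.03)
print(np.histogram(q[k,0],np.arange(-.08,.084,.006)))
k=near&(h>.065)&(h<.095)&(q[:,0]<-.03); print('peg',k.sum(),pc(q[k,0]),pc(q[k,1]),pc(h[k]))
"
```

```text
board x [-0.0745 -0.0722 -0.035   0.0701  0.0712] y [-0.0492 -0.0463  0.0194  0.0479  0.0483]
-0.07 480 0.0483
-0.05 577 0.0482
-0.03 603 0.0482
-0.01 358 0.0483
0.01 356 0.0485
0.03 343 0.0484
0.05 345 0.0485
0.07 397 0.0486
(array([  0, 171, 196, 329, 308, 461, 491, 572, 663, 422,   0,   0,   0,
         0,   0,   0,   0,   0,   0,   0,   0,   0,   0,  79, 658, 134,
         0]), array([-0.08 , -0.074, -0.068, -0.062, -0.056, -0.05 , -0.044, -0.038,
       -0.032, -0.026, -0.02 , -0.014, -0.008, -0.002,  0.004,  0.01 ,
        0.016,  0.022,  0.028,  0.034,  0.04 ,  0.046,  0.052,  0.058,
        0.064,  0.07 ,  0.076,  0.082]))
peg 1621 [-0.0583 -0.0578 -0.0511 -0.0491 -0.049 ] [-0.0182 -0.0172  0.0015  0.016   0.0163] [0.0666 0.0677 0.0864 0.0929 0.0936]
```

```bash
python3 -m jog '[[-0.1,-0.03,2,0],[-0.1,-0.03,4,0],[-0.1,-0.03,6,0],[-0.1,-0.03,8,0],[-0.1,-0.03,9,0],[-0.1,-0.03,10,0],[-0.1,-0.03,10.3,0],[-0.1,-0.03,10.5,0],[-0.1,-0.03,10.5,0],[-0.1,-0.03,10.5,0]]'; python3 -m jog '[[0,0,0.2,0],[0,0,0.4,0],[0,0,0.55,0],[0,0,0.6,0],[0,0,0.6,0],[0,0,0.6,0]]'; python3 -c "
from h import *
cam('wrist','w4.png'); cam('top','t4.png')
todo(.5301,.4200,.0275,np.radians(17.9+90))"
```

```text
t: 7.48
eef_pos: [0.5309, 0.4205, 0.0348]
tool_rot: [0.0, 0.589, 0.808, 0.001]
contact_force: [-0.3, 0.1, -0.9]
gripper_width: 0.503
grasp_force: 41.1
t: 7.98
eef_pos: [0.5304, 0.42, 0.0278]
tool_rot: [-0.0, 0.589, 0.808, -0.0]
contact_force: [0.3, 0.1, 0.0]
gripper_width: 0.507
grasp_force: 41.1
t 8.08 pos [0.5304 0.4201 0.0279] yaw 1.8828 F [ 0.   0.3 -1.3] w 0.500 g 41.1 | rows: [ 0.   -0.03  0.04] spin -0.0004
```

View pics/w4.png

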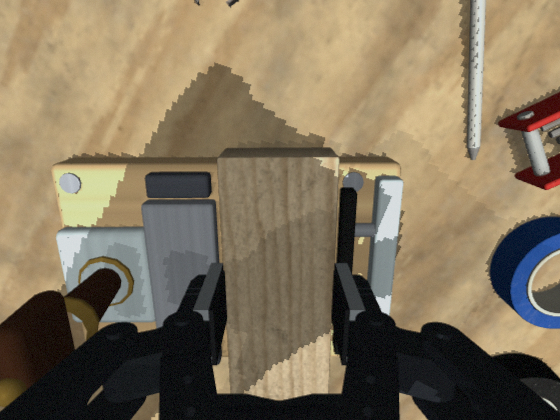

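The offcut sits in the slot, with the jaw on its left (col 218) and the pad on its right (col 345), and no contact force. Lowering the last bit, opening partly, and rising.

```bash
python3 -m jog '[[0,0,0.05,0],[0,0,0.05,0],[0,0,0.05,0]]'; python3 -m jog '[[0,0,0.05,0],[0,0,0.05,0],[0,0,0.05,0],[0,0,0.05,0],[0,0,0.05,0]]' -0.4;  python3 -m jog '[[0,0,-1,0],[0,0,-3,0],[0,0,-6,0],[0,0,-9,0],[0,0,-11,0],[0,0,-11,0],[0,0,-11,0],[0,0,-11,0]]'; python3 -c "
from h import *
p,P,d=cam('wrist','w5.png')
todo(.4583,.3967,.11,np.radians(17.9+90))
P=P.reshape(-1,3)
a=np.radians(17.9); c,s=np.cos(a),np.sin(a)
q=(P[:,:2]-[.5092,.414])@np.array([[c,-s],[s,c]]);h=P[:,2]
near=(abs(q[:,0])<.1)&(abs(q[:,1])<.08)
k=near&(h>.036)&(h<.046)&(q[:,0]>-.02); print('block',cv2.minAreaRect((q[k]*1000).astype(np.float32)),np.percentile(q[k],[1,99],axis=0),np.median(h[k]))
k=near&(h>.06)&(h<.095)&(q[:,0]<-.03); print('peg',k.sum(),np.percentile(q[k],[1,50,99],axis=0),np.percentile(h[k],[1,50,99]))
"
```

```text
t: 8.33
eef_pos: [0.5304, 0.42, 0.0273]
tool_rot: [0.0, 0.589, 0.808, 0.0]
contact_force: [0.3, 0.4, -1.2]
gripper_width: 0.506
grasp_force: 41.2
t: 8.75
eef_pos: [0.5304, 0.42, 0.0269]
tool_rot: [0.0, 0.589, 0.808, 0.0]
contact_force: [-0.8, -0.3, 0.6]
gripper_width: 0.7
grasp_force: 0.0
t: 9.42
eef_pos: [0.5303, 0.4195, 0.1366]
tool_rot: [0.0, 0.589, 0.808, -0.0]
contact_force: [-0.0, -0.6, 0.0]
gripper_width: 0.697
grasp_force: 0.0
t 9.47 pos [0.5301 0.4192 0.1359] yaw 1.8827 F [-0.1  0.5 -0.4] w 0.701 g 0.0 | rows: [ 0.06 -7.52  2.6 ] spin -0.0005
block ((20.98402214050293, 0.3047981262207031), (44.119178771972656, 110.2403564453125), 0.31342583894729614) [[-0.00049765 -0.05307554]
 [ 0.04248252  0.0547748 ]] 0.04083165503191519
peg 1730 [[-0.05808406 -0.01786362]
 [-0.05084393  0.00142167]
 [-0.04577636  0.016204  ]] [0.06055791 0.08603328 0.09306005]
```

View pics/w5.png

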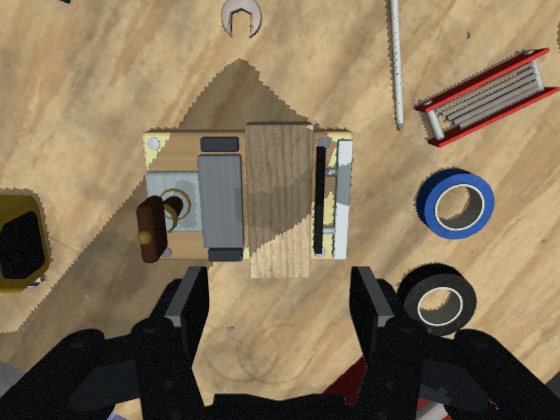

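The offcut lies flat in the slot: about 1 mm off centre, 0.3° skew, top at 40 mm. Peg head is at about (150,235), measured at jig (-53.5,-0.8), which matches the top view. Moving over the peg.

```bash
python3 -m jog '[[0.05,-3,0,0],[0.05,-6,0,0],[0.05,-7.5,0,0],[0.05,-7.5,1,0],[0.05,-7.5,3,0],[0.05,-7.5,3,0],[0.05,-7.5,3,0],[0.05,-7.5,3,0]]' 0 80; python3 -c "
from h import *
p,P,d=cam('wrist','w6.png')
todo(.4585,.3968,.058,np.radians(17.9+90))
P=P.reshape(-1,3)
a=np.radians(17.9); c,s=np.cos(a),np.sin(a)
q=(P[:,:2]-[.5092,.414])@np.array([[c,-s],[s,c]]);h=P[:,2]
k=(abs(q[:,0]+.053)<.02)&(abs(q[:,1])<.03)&(h>.078)&(h<.1); print('peg',k.sum(),np.percentile(q[k],[1,50,99],axis=0),np.percentile(h[k],[1,50,99]))
"
```

```text
t: 10.13
eef_pos: [0.4592, 0.3976, 0.1066]
tool_rot: [-0.0, 0.589, 0.808, -0.0]
contact_force: [0.5, 0.4, 0.9]
gripper_width: 0.502
grasp_force: 0.0
t 10.18 pos [0.4593 0.3979 0.1071] yaw 1.8824 F [-0.4  0.3  0.7] w 0.500 g 0.0 | rows: [-0.08 -0.11  4.91] spin -0.0009
peg 1351 [[-0.05933027 -0.01762742]
 [-0.05434077  0.00170622]
 [-0.04984284  0.01625782]] [0.07919474 0.08808959 0.09364813]
```

View pics/w6.png

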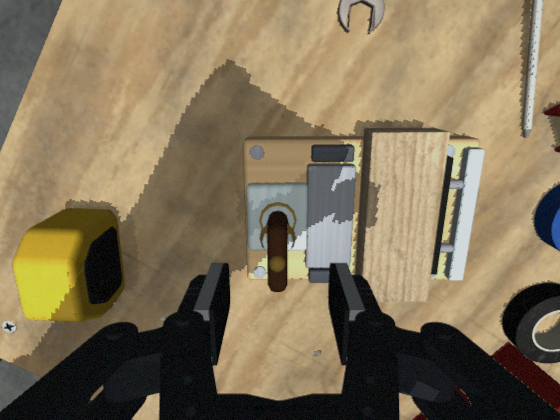

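The head (cols 268–288) lies between the fingers (228 and 332). Lowering to TCP 0.058 and gripping at 80 N.

```bash
python3 -m jog '[[-0.08,-0.13,1,0],[-0.08,-0.13,2.5,0],[-0.08,-0.13,4,0],[-0.08,-0.13,4.9,0],[-0.08,-0.13,4.9,0],[-0.08,-0.13,4.9,0],[-0.08,-0.13,4.9,0]]'; python3 -m jog '[[0,0,0,0],[0,0,0,0],[0,0,0,0],[0,0,0,0],[0,0,0,0],[0,0,0,0],[0,0,0,0],[0,0,0,0],[0,0,0,0],[0,0,0,0]]' 1 80;  python3 -c "
from h import *
todo(.4585,.3968,.058,np.radians(17.9+90)); print(bot.get_obs()['torque'])"
```

```text
t: 10.77
eef_pos: [0.4579, 0.3966, 0.0579]
tool_rot: [-0.0, 0.589, 0.808, 0.0]
contact_force: [-0.7, -0.2, 0.8]
gripper_width: 0.501
grasp_force: 0.0
t: 11.6
eef_pos: [0.4585, 0.3967, 0.0585]
tool_rot: [0.0, 0.589, 0.808, 0.001]
contact_force: [1.5, -0.2, 5.3]
gripper_width: 0.106
grasp_force: 78.7
t 11.60 pos [0.4585 0.3967 0.0585] yaw 1.8826 F [ 1.5 -0.2  5.3] w 0.106 g 78.7 | rows: [ 0.01 -0.    0.05] spin -0.0006
[-0.03189756 -0.32630186  0.04872632]
```

Gripped (9 mm wide). Feeling downwards for the wedge point in small steps.

```bash
for i in 1; do python3 -m jog '[[0,0,0.1,0],[0,0,0.2,0],[0,0,0.2,0]]'; python3 -m jog '[[0,0,0.1,0],[0,0,0.2,0],[0,0,0.2,0]]'; done
```

```text
t: 11.85
eef_pos: [0.4585, 0.3967, 0.0565]
tool_rot: [0.0, 0.589, 0.808, 0.001]
contact_force: [1.0, -0.6, 5.2]
gripper_width: 0.101
grasp_force: 78.9
t: 12.1
eef_pos: [0.4586, 0.3967, 0.0545]
tool_rot: [0.0, 0.589, 0.808, 0.001]
contact_force: [1.3, -0.5, 5.4]
gripper_width: 0.098
grasp_force: 78.9
```

```bash
python3 -m jog '[[0,0,0.1,0],[0,0,0.2,0]]'; python3 -m jog '[[0,0,0.1,0],[0,0,0.1,0]]'; python3 -m jog '[[0,0,0.1,0],[0,0,0.1,0]]'; python3 -c "
from h import *
p,P,d=cam('top')
k=(abs(P[...,0]-.4587)<.02)&(abs(P[...,1]-.3967)<.025)&(P[...,2]>.04); print(np.percentile(P[k][:,2],[5,50,95]))"
```

```text
t: 12.27
eef_pos: [0.4585, 0.3967, 0.0527]
tool_rot: [0.0, 0.589, 0.808, 0.001]
contact_force: [1.0, -0.7, 6.1]
gripper_width: 0.1
grasp_force: 79.0
t: 12.43
eef_pos: [0.4586, 0.3967, 0.0515]
tool_rot: [0.0, 0.589, 0.808, 0.001]
contact_force: [2.6, -0.2, 5.1]
gripper_width: 0.102
grasp_force: 78.9
t: 12.6
eef_pos: [0.4586, 0.3967, 0.0505]
tool_rot: [0.0, 0.589, 0.808, 0.001]
contact_force: [1.3, -0.4, 5.9]
gripper_width: 0.104
grasp_force: 78.9
[0.41528247 0.44820475 0.92283232]
```

```bash
for i in 1; do python3 -m jog '[[0,0,0.1,0],[0,0,0.1,0]]'; python3 -m jog '[[0,0,0.1,0],[0,0,0.1,0]]'; python3 -m jog '[[0,0,0.1,0],[0,0,0.1,0]]'; done | grep -E "eef|contact"; python3 -c "
from h import *
p,P,d=cam('wrist','w7.png')
for v in range(230,400,12): print(v,P[v,278].round(4),p[v,278])"
```

```text
eef_pos: [0.4585, 0.3967, 0.0496]
contact_force: [1.3, 0.2, 5.9]
eef_pos: [0.4586, 0.3967, 0.049]
contact_force: [0.6, -1.8, 9.9]
eef_pos: [0.4586, 0.3968, 0.0485]
contact_force: [-0.5, -2.4, 14.6]
230 [0.453  0.4103 0.0287] [136 147 149]
242 [0.4549 0.4046 0.0291] [135 140 136]
254 [0.4522 0.4127 0.0602] [30 18  5]
266 [0.4523 0.4125 0.0699] [27  9  9]
278 [0.4527 0.4114 0.0767] [45 26 12]
290 [0.4537 0.408  0.0789] [52 31 18]
302 [0.455  0.404  0.0799] [55 32 20]
314 [0.4565 0.3994 0.0799] [68 55 24]
326 [0.4576 0.396  0.0819] [114  93  41]
338 [0.4597 0.3893 0.0794] [48 22 12]
350 [0.4613 0.3845 0.0796] [53 33 22]
362 [ 4.843e-01  3.131e-01 -1.000e-04] [190 167 126]
374 [0.4868 0.3053 0.0013] [180 158 116]
386 [0.49   0.2954 0.0005] [173 146 106]
398 [0.4929 0.2865 0.0011] [195 169 127]
```

View pics/w7.png

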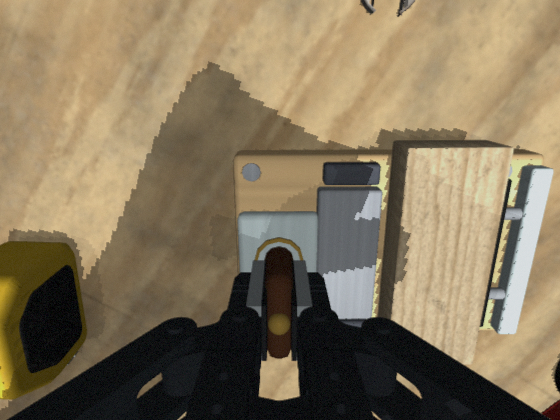

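The picture shows the head gripped squarely (col 278), its top down to about 79.5 mm, and force now climbing about 10 N/mm, so it has just wedged. Turning clockwise while following down 3 mm/rad.

```bash
python3 -m jog '[[0,0,0.02,0.06],[0,0,0.04,0.12],[0,0,0.055,0.18],[0,0,0.07,0.24],[0,0,0.09,0.3],[0,0,0.09,0.3]]'; python3 -c "
from h import *
todo(.4585,.3968,.048,np.radians(17.9+90)-1.38); print(bot.get_obs()['torque'])"
```

```text
t: 13.7
eef_pos: [0.4589, 0.3969, 0.0479]
tool_rot: [0.001, 0.704, 0.71, 0.001]
contact_force: [0.1, -4.7, 15.9]
gripper_width: 0.099
grasp_force: 80.7
t 13.70 pos [0.4589 0.3969 0.0479] yaw 1.5792 F [ 0.1 -4.7 15.9] w 0.099 g 80.7 | rows: [-0.01 -0.04 -0.01] spin 1.0760
[-0.76427869  0.19450934 -0.05645062]
```

```bash
python3 -m jog '[[0,0,0.015,0.06],[0,0,0.035,0.12],[0,0,0.05,0.18],[0,0,0.07,0.24],[0,0,0.085,0.3],[0,0,0.105,0.36],[0,0,0.12,0.42],[0,0,0.135,0.48],[0,0,0.135,0.48]]';python3 -c "
from h import *
todo(.4585,.3968,.048,np.radians(17.9+90)-1.38); print(bot.get_obs()['torque'])"
```

```text
t: 14.45
eef_pos: [0.4592, 0.3968, 0.0466]
tool_rot: [0.0, 0.853, 0.522, 0.001]
contact_force: [0.1, -3.8, 15.0]
gripper_width: 0.103
grasp_force: 80.5
t 14.45 pos [0.4592 0.3968 0.0466] yaw 1.0991 F [ 0.1 -3.8 15. ] w 0.103 g 80.5 | rows: [-0.03 -0.06 -0.14] spin 0.5959
[-0.67015799 -0.01234215 -0.06051264]
```

```bash
python3 -m jog '[[0,0,0.015,0.06],[0,0,0.035,0.12],[0,0,0.05,0.18],[0,0,0.07,0.24],[0,0,0.09,0.3],[0,0,0.11,0.36],[0,0,0.125,0.42],[0,0,0.145,0.48],[0,0,0.16,0.54],[0,0,0.175,0.595],[0,0,0.175,0.595],[0,0,0.175,0.595]]';python3 -c "
from h import *
p,P,d=cam('wrist','w8.png')
todo(.4585,.3968,.048,np.radians(17.9+90)-1.38); print(bot.get_obs()['torque'])"
```

```text
t: 15.45
eef_pos: [0.4595, 0.3964, 0.0448]
tool_rot: [0.0, 0.968, 0.251, 0.002]
contact_force: [0.6, -3.4, 15.8]
gripper_width: 0.102
grasp_force: 80.6
t 15.50 pos [0.4595 0.3965 0.0448] yaw 0.5068 F [ 1.  -3.7 14.8] w 0.105 g 80.6 | rows: [-0.07 -0.08 -0.32] spin 0.0036
[-0.80832442 -0.07760556  0.00425569]
```

View pics/w8.png

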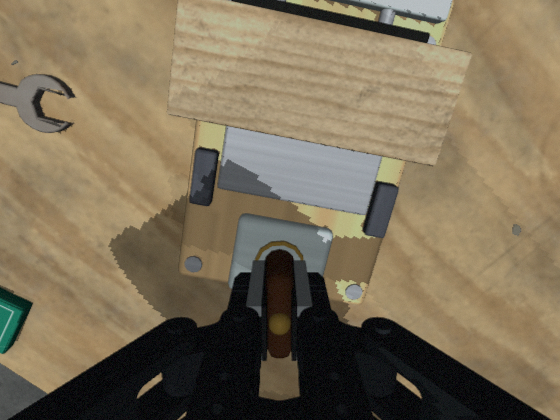

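The jaw has closed on the offcut, which now bears on the pad (row 20), with spindle at about 1.38. Final push, aiming for about 20–21 N.

```bash
python3 -m jog '[[0,0,0.03,0],[0,0,0.05,0],[0,0,0.05,0],[0,0,0.05,0],[0,0,0.05,0]]';python3 -c "
from h import *
todo(.4585,.3968,.048,np.radians(17.9+90)-1.38)"
```

```text
t: 15.92
eef_pos: [0.4595, 0.3965, 0.0445]
tool_rot: [0.0, 0.968, 0.251, 0.002]
contact_force: [0.2, -4.3, 17.6]
gripper_width: 0.1
grasp_force: 80.7
t 15.92 pos [0.4595 0.3965 0.0445] yaw 0.5068 F [ 0.2 -4.3 17.6] w 0.100 g 80.7 | rows: [-0.07 -0.08 -0.35] spin 0.0036
```

```bash
python3 -m jog '[[0,0,0.03,0],[0,0,0.055,0],[0,0,0.055,0],[0,0,0.055,0],[0,0,0.055,0],[0,0,0.055,0]]';python3 -c "
from h import *
todo(.4585,.3968,.048,np.radians(17.9+90)-1.38)"
```

```text
t: 16.42
eef_pos: [0.4596, 0.3965, 0.0442]
tool_rot: [0.0, 0.968, 0.251, 0.002]
contact_force: [-0.4, -5.3, 19.5]
gripper_width: 0.106
grasp_force: 81.0
t 16.42 pos [0.4596 0.3965 0.0442] yaw 0.5067 F [-0.4 -5.3 19.5] w 0.106 g 81.0 | rows: [-0.07 -0.08 -0.38] spin 0.0035
```

```bash
python3 -m jog '[[0,0,0.03,0],[0,0,0.03,0],[0,0,0.03,0],[0,0,0.03,0]]'; python3 -m jog '[[0,0,0,0],[0,0,0,0],[0,0,0,0],[0,0,0,0],[0,0,0,0],[0,0,0,0]]' 0.1;  python3 -m jog '[[0,0,-1,0],[0,0,-3,0],[0,0,-6,0],[0,0,-9,0],[0,0,-11,0],[0,0,-11,0],[0,0,-11,0],[0,0,-11,0]]'; python3 -c "
from h import *
p,P,d=cam('wrist','w9.png')
todo(.4583,.3967,.11,np.radians(17.9+90))
P=P.reshape(-1,3)
a=np.radians(17.9); c,s=np.cos(a),np.sin(a)
q=(P[:,:2]-[.5092,.414])@np.array([[c,-s],[s,c]]);h=P[:,2]
near=(abs(q[:,0])<.1)&(abs(q[:,1])<.08)
k=near&(h>.036)&(h<.046)&(q[:,0]>-.02); print('block',cv2.minAreaRect((q[k]*1000).astype(np.float32)),np.median(h[k]))
k=near&(h>.066)&(h<.095)&(q[:,0]<-.02); print('peg',cv2.minAreaRect((q[k]*1000).astype(np.float32)),np.percentile(h[k],[1,50,99]))
"
```

```text
t: 16.75
eef_pos: [0.4596, 0.3965, 0.0441]
tool_rot: [0.0, 0.968, 0.251, 0.002]
contact_force: [-0.7, -5.1, 21.4]
gripper_width: 0.101
grasp_force: 81.2
t: 17.25
eef_pos: [0.4576, 0.3961, 0.0411]
tool_rot: [0.0, 0.968, 0.251, -0.0]
contact_force: [0.2, -0.6, 0.2]
gripper_width: 0.447
grasp_force: 0.0
t: 17.92
eef_pos: [0.4576, 0.3958, 0.1511]
tool_rot: [0.0, 0.968, 0.251, -0.0]
contact_force: [0.7, 0.4, 0.5]
gripper_width: 0.452
grasp_force: 0.0
t 17.97 pos [0.4574 0.3956 0.1505] yaw 0.5078 F [-0.6  0.5  0.1] w 0.451 g 0.0 | rows: [ 0.15 -0.06  4.05] spin -1.3754
block ((28.699140548706055, 0.2532310485839844), (44.08553695678711, 110.35491943359375), 0.18764172494411469) 0.0408178333049366
peg ((-53.5716552734375, -1.6063251495361328), (35.1663932800293, 9.176614761352539), 10.923995971679688) [0.06748213 0.07423898 0.07964064]
```

View pics/w9.png

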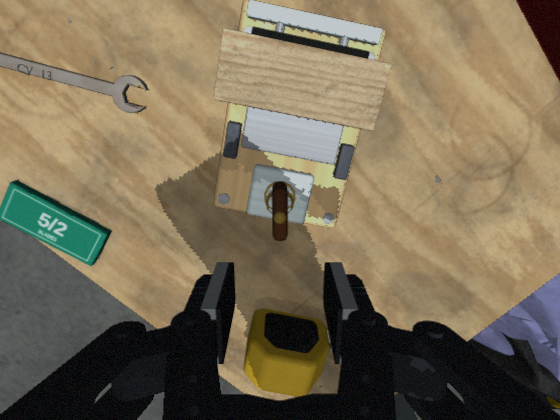

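After release the head stands at 79° (1.38 rad), and the offcut has been pushed 7.7 mm onto the pad, still square. I'll wait a second, check that it holds, and hand in.

```bash
python3 -m jog '[[0,0,0,0],[0,0,0,0],[0,0,0,0],[0,0,0,0],[0,0,0,0],[0,0,0,0],[0,0,0,0],[0,0,0,0],[0,0,0,0],[0,0,0,0],[0,0,0,0],[0,0,0,0]]'>/dev/null; python3 -c "
from h import *
p,P,d=cam('wrist'); P=P.reshape(-1,3)
a=np.radians(17.9); c,s=np.cos(a),np.sin(a)
q=(P[:,:2]-[.5092,.414])@np.array([[c,-s],[s,c]]);h=P[:,2]
k=(abs(q[:,0]+.053)<.03)&(abs(q[:,1])<.03)&(h>.066)&(h<.095); r=cv2.minAreaRect((q[k]*1000).astype(np.float32)); print(r)
if abs(r[2]-10.9)<2: print(bot.hand_in())
"
```

```text
((-53.33602523803711, -1.4897899627685547), (34.668968200683594, 9.739204406738281), 11.408553123474121)
the job is handed in; nothing more can be done
None
```

The offcut is clamped in the jig and handed in: peg at about 1.38 rad, last push 21 N, and no slip seen in the wrist camera more than a second after release.

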